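Release a tool-locked battery through its service slot

TASK

The flat battery of the grey power box has to come out. Take the red-handled release pin from its wooden block, push it down through the narrow slot in the box's lid until you feel the hidden latch tab and press that down, without forcing the pin (the latch is light and must never be loaded hard), until the battery springs up; then put the pin back upright in its hole in the block, lift the battery out and set it down gently, upright, on the yellow foam pad, clear of the metal scraps on the bench. Leave the loose things around the work where they are.

Things in the scene. Friction and masses are not known exactly. Their poses are not given: they have to be found in the camera images.
- power_box: grey box, 130 (x) x 176 (y) x 64 mm high, screwed down; dark front panel at its -x. Origin: centre of its underside, z up. The battery stands in a well in the +y half of the lid. Inside, a spring latch holds it: pressed at its tab it starts to move at about 3 N, frees the battery 3 to 6 mm down at 5 to 9 N, and has a hard stop at 7 mm. It breaks if the pin bears on box or latch with over 18 N.
- slot (a point): middle of the slot's mouth, in the lid's upper face (steel plate around it), box frame [0, -3, 64] mm. The slot is 31 mm long (along the box's x), 9 mm wide (y), slightly bevelled, in a 6 mm lid. Right under all of it lies the hidden latch tab, flat, 36 x 20 mm. The tab's depth is set by a screw and unknown: 20 to 42 mm below the lid's top. It swings a little along y as it goes down.
- release_pin: release pin, 150 mm long, 70 g: straight steel rod 6 mm thick with rounded end, 13 mm collar 86 to 92 mm from that end, then a square red handle 16 x 16 mm, 92 to 148 mm from it. Origin: the rod's free end (tip); z along the rod to the handle; x, y square to the handle's flats. Starts upright in its block, tip 12 mm above the bench; it may lean 5 degrees.
- pin_hole (a point): middle of the mouth of the pin's hole, in the upper face of the wooden block (64 x 86 mm, 62 mm high, fixed; four short steel punches up to 22 mm tall near its corners). The hole is 10 mm wide with a bevelled mouth and 50 mm deep: a pin fully home has its tip 50 mm below this point. x (64 mm side) and y (86 mm side) along the block, z up.
- battery: black battery with orange band, 78 (x) x 52 (y) x 80 mm high, about 0.3 kg. Origin: centre of its underside, z up. Locked, its underside is 13 mm above the box's and its top 29 mm above the lid. Freed, a damped spring raises it 14 mm in about two seconds (top 43 mm above the lid) and it stays up, loose; lift it straight out. Pressed back down it latches again. Flat sides, gripped across y.
- bay_mouth (a point): middle of the battery well's mouth, in the lid's upper face (64 mm above the box's underside), box frame [0, 45, 64] mm. The well is about 1 mm wider than the battery on each side and 51 mm deep to the locked battery's underside.
- foam_pad: yellow foam pad fixed to the bench, 86 (x) x 118 (y) mm, 14 mm high, rounded edges. Origin: centre of its underside.
- nail_jar: glass jar of nails with metal cap, 60 mm wide, 78 mm high; origin at the centre of its underside. Bystander.
- tape_measure: yellow pocket tape measure, 62 x 71 x 32 mm; origin at the centre of its underside. Bystander.
- polish_tin: round tin with a brown lid, 75 mm wide, 24 mm high; origin at the centre of its underside. Bystander.
- glue_bottle: white glue bottle with red nozzle, 54 mm wide, 145 mm high; origin at the centre of its underside. Bystander.
Things that resemble listed ones, but are neither listed nor needed, are in the scene too. There is more than one size of the battery; the one meant has the size given above.

How it is judged:
By the outcome, as a careful person would: the job done as asked, in the order asked, and still so for the second after the job is handed in, with the robot touching nothing.
It also fails if it takes over 72 s, if anything falls off the work surface, if the arm or the gripper's body presses on something with over 40 N, if the wrist force passes 120 N, or if a joint passes its speed limit or range.

ROBOT

A 6-joint arm with a two-finger parallel gripper is mounted at the origin on a cart in front of the work surface, level with it; the furniture and walls round the work are solid. World frame = base frame: x ahead of the robot, y to its left, z up, the work surface at z = 0. Lengths are in m, angles in rad, forces in N, time in s.
With the tool pointing down it reaches from about 0.25 to 0.775 m from the base axis. Payload 4 kg.
Tool frame: the origin (TCP) lies at the very end of the fingers, on their centre line; the grasp point (between the pads) lies 19 mm behind it (robot.pinch_z is the distance from the TCP to the grasp point, in m); z points along the fingers, y is the line along which they close (so a half turn about z gives the same grasp; the last joint's range is limited). The gripper opens to 94 mm and grips with 3 to 60 N. Pads are 16 mm wide; open, the fingers measure 119 mm over their backs; the gripper's body (75 mm by 177 mm) begins 78 mm behind the grasp point.
Start: joints at [-1.445, 0.087, 1.371, -0, 1.684, -0.103], TCP at [0.125, -0.536, 0.206] pointing down, gripper open.
Joint ranges: [-3.1, 3.1], [-0.76, 2.03], [0.27, 2.55], [-1.08, 4.22], [0.17, 2.65], [-2.57, 2.57]. Speed limits (rad/s): [2.79, 2.79, 3.14, 3.14, 3.14, 3.14].

INTERFACE

Orientations are given as [roll, pitch, yaw] about the fixed x, y, z axes, in that order (R = Rz(yaw) Ry(pitch) Rx(roll)).
In Python, from bench import robot gives the robot as it stands.
- The arm moves only by the tool arm_command, never from a script. Its argument "targets" is one flat list of numbers, 7 for each row, row after row: the turn, a rotation vector about the tool's x, y, z in degrees, then the shift along the tool's x, y, z in mm, then the closure, from -1 (fully open) to 1 (shut). In form: [ax, ay, az, x, y, z, hand, ax, ay, az, x, y, z, hand, ...]. A call has 1 to 20 rows; each row is the pose to reach, as a shift and turn from the pose commanded when the call began, along the tool's axes at that moment; what a row does not reach only later rows make up. A row lasts 1/10 s, in which the tool goes at most 50 mm and 8.59 degrees, less where a joint would pass 70% of its speed; a pose out of reach is approached as far as the arm can. A call with a gripper value outside its range is refused whole. The fingers move at their own pace and stop on an object; the grip force is fixed at half the most. Time passes only in rows, so rows that repeat a pose let the fingers close. It gives the time, the measured TCP pose, the force, the opening and the grip force at its end, in the units of the state.
- robot.get_obs(): the state, without advancing time (a new reading comes with each control period).
- robot.snapshot(name): name is "side" or "top"; returns a dict with "color" (420x560x3 uint8, red, green, blue), "range_z" (420x560 float32, m along the optical axis (not along the pixel's ray), 0 where there is no reading), "fx", "fy", "cx", "cy" (pixels), "T" (4x4, takes a point from camera to world coordinates). Camera axes: x right, y down, z forward; pixel columns grow to the right and rows downward; lengths in m; the calibration is good to about 2 mm. A picture is of the moment at which its call begins.
- robot.close_job(): hands the job in; it is judged then, once.
The state is a dict: "time": time; "joint_positions": joint angles; "qvel": joint speeds; "joint_torque": joint torques, N m; "tool_pos": TCP position; "ee_rot": TCP orientation; "wrist_force": force on the tool from outside, world axes, zero at the start; "wrist_torque": the same for the moment, N m; "width": finger opening in m; "finger_force": force on a finger pad.
Only numpy, scipy, OpenCV 4.12 (cv2) and the standard library are available. Lean on these libraries where they do the work, as an engineer would, in place of code of your own. Each camera call takes 0.05 s, during which the arm holds its last target. There are 200 camera calls.

## Working session

There is one attempt and no reset: what is moved stays moved. The work goes in short steps, Python scripts to look and compute and a tool call to move; the robot and the scene stay as the last step left them, time stands still between calls to the robot, and variables do not carry over. Pictures are saved under pics/ and viewed, at most 10 in all, crops included, and the job is handed in when it is done.

Besides the shell and the picture viewer there is one more tool, called after "Request:" as name(argument=value, ...), one argument or row to a line, values as JSON. arm_command: Moves the arm, as the interface text tells. Its arguments: {"type":"object","properties":{"targets":{"type":"array"}},"required":["targets"]}

```bash
mkdir -p pics; cat > h.py <<'E'
import numpy as np, cv2, pickle
from bench import robot
def snap(n, f):
    s=robot.snapshot(n); pickle.dump(s,open(f'pics/{f}.pkl','wb')); cv2.imwrite(f'pics/{f}.png',s['color'][:,:,::-1]); return s
def cloud(s):
    z=s['range_z'].astype(float); v,u=np.indices(z.shape)
    P=np.stack([(u-s['cx'])/s['fx']*z,(v-s['cy'])/s['fy']*z,z],-1)
    return P@s['T'][:3,:3].T+s['T'][:3,3]
def load(f): return pickle.load(open(f'pics/{f}.pkl','rb'))
E
python3 - <<'E'
from h import *
for n in('top','side'):
    s=snap(n,n+'0'); print(n,s['T'].round(3).tolist(),s['fx'],s['cx'],s['cy'])
o=robot.get_obs(); print(o)
E
```

```text
top [[-0.006, -0.996, 0.086, 0.478], [-1.0, 0.007, 0.01, 0.024], [-0.011, -0.086, -0.996, 1.212], [0.0, 0.0, 0.0, 1.0]] 419.27169310364513 276.44424852843184 217.78537558105566
side [[-0.973, -0.113, 0.203, 0.365], [-0.232, 0.478, -0.847, 0.936], [-0.001, -0.871, -0.491, 0.595], [0.0, 0.0, 0.0, 1.0]] 441.7252833181232 280.281788418618 206.62960094589695
{'time': 0.1, 'joint_positions': array([-1.44508598e+00,  8.79050334e-02,  1.37208718e+00, -1.37791365e-05,
        1.68362927e+00, -1.03122918e-01]), 'qvel': array([ 0.00105012, -0.0014265 , -0.00404749,  0.00126222, -0.00057118,
       -0.00016955]), 'joint_torque': array([ 2.06506389e-03, -3.41252697e+01, -3.03302121e+01,  7.18994765e-02,
        3.03970731e-02, -1.05870599e-04]), 'tool_pos': array([ 0.12467819, -0.53516831,  0.20441625]), 'ee_rot': array([-3.13957320e+00, -1.95225857e-04,  2.28831531e-01]), 'wrist_force': array([-0.45439204,  0.00589472, -1.07797679]), 'wrist_torque': array([-0.01268274,  0.02151909, -0.01695439]), 'finger_force': 0.0, 'width': 0.0939380464918181}
```

View pics/top0.png

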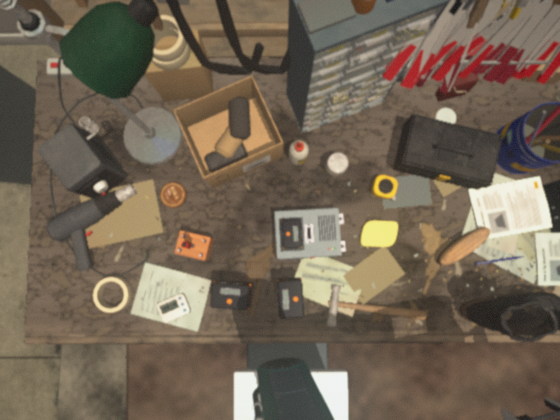

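View pics/side0.png

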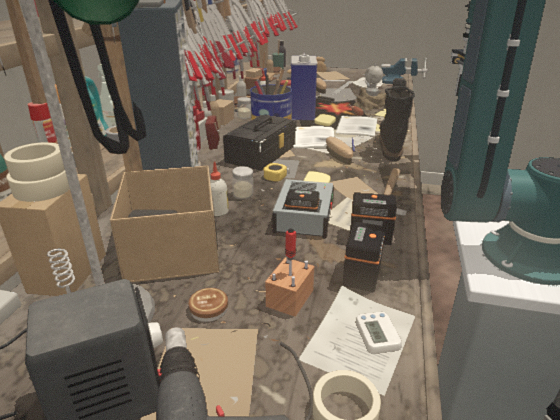

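The top view shows the box at about (307,233), with the battery on its left. The pin block is at (193,244) and the pad at (380,234). Spare batteries sit at (231,295) and (290,298). The side view shows the pin at (290,243).

```bash
python3 - <<'E'
from h import *
a=load('top0')['color'][170:320,160:410,::-1]; cv2.imwrite('pics/c1.png',cv2.resize(a,None,fx=3.2,fy=3.2,interpolation=cv2.INTER_CUBIC))
b=load('side0')['color'][165:320,180:400,::-1]; cv2.imwrite('pics/c2.png',cv2.resize(b,None,fx=3.6,fy=3.6,interpolation=cv2.INTER_CUBIC))
P=cloud(load('top0'));
def rect(nm,u0,u1,v0,v1,z0,z1):
    for n in('top0','side0'):
        Q=cloud(load(n)).reshape(-1,3)
        c=rect.box[nm]; m=(abs(Q[:,0]-c[0])<c[2])&(abs(Q[:,1]-c[1])<c[3])&(Q[:,2]>z0)&(Q[:,2]<z1); q=Q[m]
        if len(q)<5: print(nm,n,len(q)); continue
        r=cv2.minAreaRect((q[:,:2]*1000).astype(np.float32)); print(nm,n,len(q),'rect',np.round(r[0],1),np.round(r[1],1),round(r[2],1),'z',np.median(q[:,2]).round(4),'mean',q.mean(0).round(4))
def w(u,v): return P[v,u]
for k,(u,v) in dict(lid=(325,233),bat=(291,233),block=(193,250),pad=(380,234)).items(): print(k,w(u,v).round(4))
cb=w(307,233);cp=w(380,234);ck=w(193,244)
rect.box=dict(lid=(*cb[:2],.13,.13),bat=(*cb[:2],.12,.12),block=(*ck[:2],.07,.07),pin=(*ck[:2],.08,.08),pad=(*cp[:2],.09,.08))
rect('lid',0,0,0,0,.058,.07);rect('bat',0,0,0,0,.085,.105);rect('block',0,0,0,0,.057,.067);rect('pin',0,0,0,0,.11,.175);rect('pad',0,0,0,0,.009,.02)
E
```

```text
lid [ 0.5344 -0.0976  0.0627]
bat [ 0.5335 -0.0038  0.0929]
block [0.4902 0.2638 0.0654]
pad [ 0.533  -0.26    0.0113]
lid top0 2399 rect [508.2 -49.9] [187.2 179.1] 3.0 z 0.0634 mean [ 0.5357 -0.0607  0.0635]
lid side0 1233 rect [506.  -49.7] [192.4 185.7] 2.8 z 0.0647 mean [ 0.5321 -0.0384  0.0645]
bat top0 555 rect [532.6  -5.2] [51. 78.] 89.6 z 0.0925 mean [ 0.5333 -0.0049  0.0925]
bat side0 392 rect [534.7  -3.1] [78.  53.9] 1.5 z 0.0935 mean [0.5328 0.0034 0.0926]
block top0 625 rect [504.6 267.4] [86.8 63.9] 76.7 z 0.0613 mean [0.5044 0.2654 0.0614]
block side0 918 rect [505.7 268.5] [90.3 65.3] 77.0 z 0.0623 mean [0.5049 0.2741 0.0622]
pin top0 65 rect [504.7 266.2] [15.4 15.2] 64.7 z 0.156 mean [0.5043 0.2639 0.1467]
pin side0 263 rect [505.2 268.3] [18.5 17.7] 63.9 z 0.1377 mean [0.5046 0.2731 0.1377]
pad top0 829 rect [ 536.3 -256.4] [103.2  75.5] 85.2 z 0.0134 mean [ 0.5357 -0.2565  0.0134]
pad side0 219 rect [ 535.9 -272.2] [73.6 74.2] 87.0 z 0.0149 mean [ 0.5383 -0.2703  0.0149]
```

View pics/c1.png

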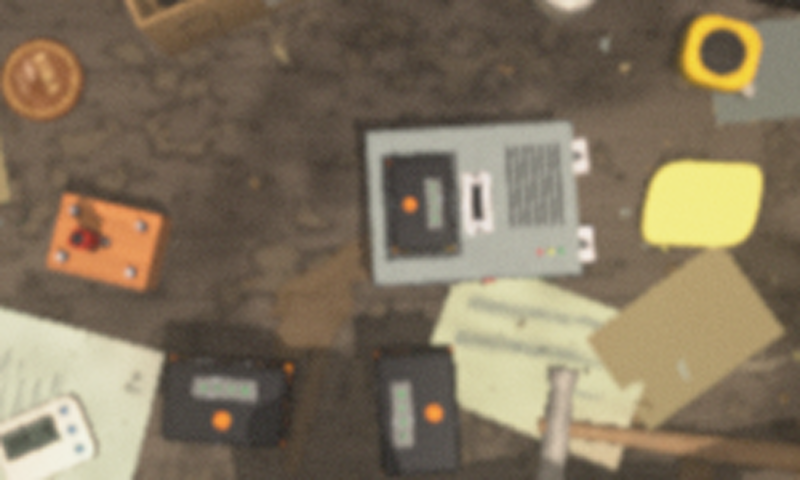

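View pics/c2.png

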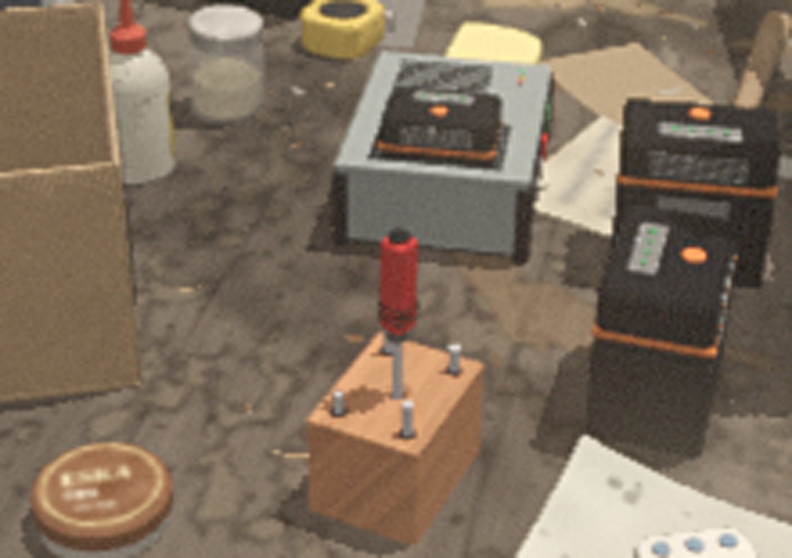

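The top crop shows the slot as the dark bar at about crop (478,200), which is full-image (309.4,232.5). The box has roughly +2° yaw and the block about -13°. The side crop shows the pin standing almost upright among four punches. Next I'll refine the yaws, the slot and the pin lean.

```bash
python3 - <<'E'
from h import *
def sel(n,c,hx,hy,z0,z1):
    Q=cloud(load(n)).reshape(-1,3); m=(abs(Q[:,0]-c[0])<hx)&(abs(Q[:,1]-c[1])<hy)&(Q[:,2]>z0)&(Q[:,2]<z1)
    return Q[m], load(n)['color'].reshape(-1,3)[m]
for n in('top0','side0'):
    q,_=sel(n,(.532,-.05),.075,.1,.055,.072)
    r=cv2.minAreaRect((q[:,:2]*1000).astype(np.float32)); print(n,'lid',r)
    # pin axis by slices
    for z0 in np.arange(.064,.165,.012):
        q,_=sel(n,(.505,.266),.017,.017,z0,z0+.012)
        if len(q)>2: print('  pin z',z0.round(3),len(q),(q.mean(0)*1000).round(1),'x',(np.percentile(q[:,0],[5,95])*1000).round(1),'y',(np.percentile(q[:,1],[5,95])*1000).round(1))
s=load('top0'); C=s['color'].astype(int); P=cloud(s)
# slot: dark pixels around (309,232)
g=C[222:244,300:320].sum(2); print(g[::1]//3)
w=np.clip(110-g/3.,0,None); w[:, :4]=0; w[:,15:]=0
v,u=np.indices(w.shape); m=(abs(v-10)<8); w=w*m; uc=(w*u).sum()/w.sum()+300; vc=(w*v).sum()/w.sum()+222
o=s['T'][:3,3]; d=s['T'][:3,:3]@np.array([(uc-s['cx'])/s['fx'],(vc-s['cy'])/s['fy'],1]); print('slot px',uc,vc,'at z.064',(o+d*(.064-o[2])/d[2]).round(4))
# pad by colour, top
m=(C[...,0]>170)&(C[...,1]>160)&(C[...,2]<150); m[:, :350]=0;m[:,410:]=0;m[:205]=0;m[262:]=0
v,u=np.nonzero(m); dd=(s['T'][:3,:3]@np.array([(u-s['cx'])/s['fx'],(v-s['cy'])/s['fy'],u*0+1])); p=o[:,None]+dd*((.012-o[2])/dd[2]); print('pad',cv2.minAreaRect((p[:2].T*1000).astype(np.float32)),p.mean(1).round(4))
E
```

```text
top0 lid ((535.212646484375, -49.89668273925781), (132.6332550048828, 176.77984619140625), 3.3044497966766357)
  pin z 0.064 18 [502.3 261.9  66. ] x [490.2 517.5] y [250.3 273.4]
  pin z 0.112 9 [503.3 261.2 118.6] x [495.9 512.2] y [257.8 265.5]
  pin z 0.124 6 [505.4 261.1 130.4] x [497.8 512.1] y [258.5 264.5]
  pin z 0.136 8 [504.4 260.7 141.7] x [497.9 511.4] y [258.7 264.2]
  pin z 0.148 25 [504.6 265.7 156.6] x [496.9 511.9] y [259.2 274.4]
  pin z 0.16 15 [504.  266.1 161.2] x [499.3 509.3] y [260.8 271.4]
side0 lid ((537.1918334960938, -49.363189697265625), (133.17323303222656, 183.48147583007812), 2.48443341255188)
  pin z 0.064 20 [504.5 268.4  68.8] x [495.9 508.5] y [255.9 278.1]
  pin z 0.076 15 [505.5 269.9  82.2] x [503.5 507.9] y [268.2 271.8]
  pin z 0.088 13 [506.  270.6  94.4] x [502.9 508.3] y [269.3 272.5]
  pin z 0.1 36 [504.7 272.8 106.7] x [497.9 513.3] y [267.7 276.5]
  pin z 0.112 62 [504.9 273.4 118. ] x [496.8 515.2] y [267.3 277.8]
  pin z 0.124 50 [504.1 273.8 130.1] x [497.2 512.9] y [268.6 277.5]
  pin z 0.136 56 [504.7 273.9 141.8] x [497.4 513.2] y
[... 1534 characters left out ...]
218 219 190 150 140 158 197 223 215 190 177 174 176
  165 137]
 [ 74  75  94 130 179 216 222 212 203 196 204 222 226 218 189 177 173 173
  163 143]
 [ 78  68  87 126 175 213 224 220 216 206 215 226 228 219 191 178 174 173
  170 152]
 [ 76  78  94 126 173 206 224 224 211 191 197 217 224 213 193 177 176 176
  171 163]
 [ 79  79  95 129 171 196 217 220 201 181 186 194 199 195 183 176 174 176
  175 173]
 [ 81  77  90 125 164 185 196 204 193 180 181 179 181 178 177 175 177 175
  175 177]]
slot px 308.5680566483084 232.8355625491739 at z.064 [ 0.5351 -0.0526  0.064 ]
pad ((519.3455200195312, -255.8865203857422), (102.14069366455078, 107.56517028808594), 85.99153137207031) [ 0.5343 -0.257   0.012 ]
```

```bash
cat >> h.py <<'E'
from scipy.spatial.transform import Rotation as Ro
def go(x,y,z,yaw,tilt=(0,0,0)):
    """mm, deg; tilt = world rotvec deg applied after"""
    o=robot.get_obs(); R0=Ro.from_euler('xyz',o['ee_rot']); R1=Ro.from_rotvec(tilt,degrees=True)*Ro.from_euler('xyz',[180,0,yaw],degrees=True)
    print('row',(R0.inv()*R1).as_rotvec(degrees=True).round(2),R0.inv().apply(np.array([x,y,z])-o['tool_pos']*1000).round(2))
def st():
    o=robot.get_obs(); print('t',o['time'],'p',(o['tool_pos']*1000).round(2),'rpy',np.degrees(o['ee_rot']).round(2),'F',o['wrist_force'].round(2),'T',o['wrist_torque'].round(3),'w',round(o['width']*1000,2),'ff',o['finger_force'],'q',o['joint_positions'].round(2))
E
python3 - <<'E'
from h import *
Q=cloud(load('side0')).reshape(-1,3)*1000
q=Q[(abs(Q[:,0]-505)<16)&(abs(Q[:,1]-268)<16)&(Q[:,2]>108)&(Q[:,2]<154)][:,:2]
best=[]
for t in range(0,90,3):
    a=np.radians(t); p=q@np.array([[np.cos(a),-np.sin(a)],[np.sin(a),np.cos(a)]])
    e=[np.percentile(p[:,0],98)-p[:,0],p[:,0]-np.percentile(p[:,0],2),np.percentile(p[:,1],98)-p[:,1],p[:,1]-np.percentile(p[:,1],2)]
    # only faces toward camera: min distance to two box sides
    c=[np.minimum(e[i],e[j]).clip(0,3).mean() for i in(0,1) for j in(2,3)]
    best.append((round(min(c),2),t,np.round(np.ptp(np.percentile(p,[2,98],axis=0),axis=0),1).tolist()))
print(sorted(best)[:6])
go(505,267,195,154)
E
```

```text
[(np.float64(1.44), 66, [13.7, 15.8]), (np.float64(1.47), 63, [14.0, 15.6]), (np.float64(1.53), 57, [14.9, 15.0]), (np.float64(1.53), 60, [14.5, 15.3]), (np.float64(1.53), 69, [13.5, 16.1]), (np.float64(1.56), 54, [15.1, 14.7])]
row [-4.0000e-02 -1.5000e-01 -1.4089e+02] [ 552.37 -694.96   10.93]
```

Request:
arm_command(
  targets=[0,0,-141,552,-695,0,-1,0,0,-141,552,-695,0,-1,0,0,-141,552,-695,0,-1,0,0,-141,552,-695,0,-1,0,0,-141,552,-695,0,-1,0,0,-141,552,-695,0,-1,0,0,-141,552,-695,0,-1,0,0,-141,552,-695,0,-1,0,0,-141,552,-695,0,-1,0,0,-141,552,-695,0,-1,0,0,-141,552,-695,0,-1,0,0,-141,552,-695,0,-1,0,0,-141,552,-695,0,-1,0,0,-141,552,-695,0,-1,0,0,-141,552,-695,0,-1,0,0,-141,552,-695,0,-1,0,0,-141,552,-695,0,-1,0,0,-141,552,-695,0,-1,0,0,-141,552,-695,10,-1,0,0,-141,552,-695,10,-1],
)

```text
time: 2.1
tool_pos: [0.5035, 0.2662, 0.1925]
ee_rot: [-3.137, -0.003, 2.691]
wrist_force: [-0.4, -0.2, 0.7]
width: 0.0939
finger_force: 0.0
```

```bash
python3 - <<'E'
from h import *
s=snap('side','side1'); st(); go(505,267,116,154)
a=s['color'][120:320,180:400,::-1]; cv2.imwrite('pics/c3.png',cv2.resize(a,None,fx=3,fy=3,interpolation=cv2.INTER_CUBIC))
E
```

```text
t 2.15 p [503.7  265.54 193.68] rpy [-1.7981e+02 -1.2000e-01  1.5410e+02] F [-0.38 -0.38 -0.64] T [-0.05  -0.166 -0.022] w 93.76 ff 0.0 q [ 0.39  0.14  1.34 -0.    1.67 -0.73]
row [-0.19 -0.12  0.1 ] [-0.7   2.15 77.67]
```

View pics/c3.png

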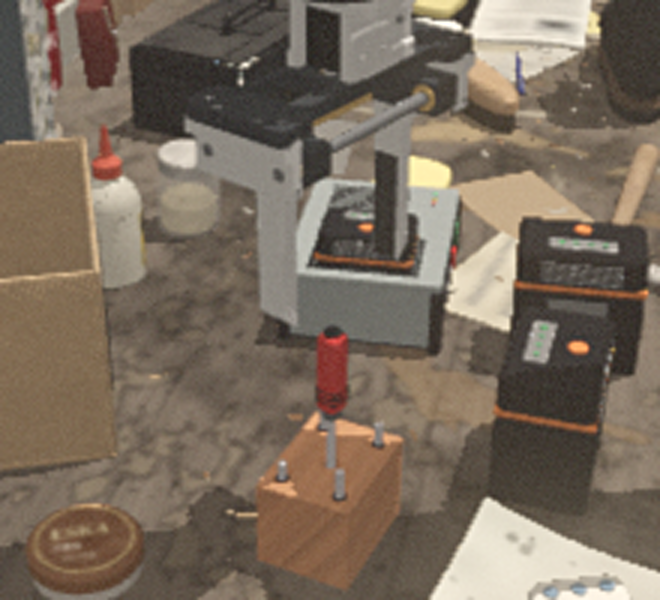

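The fingers straddle the pin, with tips at about (280,320) and (393,260) and the pin top at (333,333). I'll check the gripper's position in the camera frame against its reported one, then descend.

```bash
python3 - <<'E'
from h import *
Q=cloud(load('side1')).reshape(-1,3)*1000
c=np.array([503.7,265.5]); d=np.array([np.cos(np.radians(64)),np.sin(np.radians(64))]); n=np.array([-d[1],d[0]])
q=Q[(np.linalg.norm(Q[:,:2]-c,axis=1)<75)&(Q[:,2]>196)&(Q[:,2]<235)]
a=(q[:,:2]-c)@d; b=(q[:,:2]-c)@n
for s in(a<0,a>0): print(s.sum(),'along',np.percentile(a[s],[2,50,98]).round(1),'across',np.percentile(b[s],[2,50,98]).round(1),'zmin',q[s][:,2].min())
E
```

```text
214 along [-56.3 -47.1 -44.2] across [-9.9  4.2  9.7] zmin 196.0832490945133
214 along [50.5 59.3 61.1] across [-8.3  5.  10.4] zmin 196.99703807685486
```

Request:
arm_command(
  targets=[0,0,0,-1,2,20,-1,0,0,0,-1,2,45,-1,0,0,0,-1,2,70,-1,0,0,0,-1,2,78,-1,0,0,0,-1,2,78,-1],
)

```text
time: 2.65
tool_pos: [0.5055, 0.2662, 0.1166]
ee_rot: [-3.139, -0.002, 2.688]
wrist_force: [0.7, -0.5, 0.3]
width: 0.0937
finger_force: 0.0
```

Request:
arm_command(
  targets=[0,0,0,0,0,0,0.5,0,0,0,0,0,0,1,0,0,0,0,0,0,1,0,0,0,0,0,0,1,0,0,0,0,0,0,1,0,0,0,0,0,0,1,0,0,0,0,0,0,1,0,0,0,0,0,0,1],
)

```text
time: 3.45
tool_pos: [0.5064, 0.2678, 0.1173]
ee_rot: [-3.141, -0.0, 2.69]
wrist_force: [0.2, -0.4, -0.7]
width: 0.0339
finger_force: 0.0
```

```bash
python3 - <<'E'
from h import *
st(); go(505.5,266.2,190,154)
E
```

```text
t 3.45 p [506.45 267.77 117.34] rpy [-179.99   -0.    154.11] F [ 0.17 -0.41 -0.66] T [-0.016 -0.12   0.021] w 33.88 ff 0.0 q [ 0.39  0.17  1.45 -0.    1.52 -0.73]
row [-0.01 -0.    0.11] [  0.17  -1.84 -72.66]
```

Request:
arm_command(
  targets=[0,0,0,0,0,0,1,0,0,0,0,0,0,1,0,0,0,0,0,0,1,0,0,0,0,0,0,1,0,0,0,0,0,0,1,0,0,0,0,0,0,1],
)

```text
time: 4.05
tool_pos: [0.5065, 0.2677, 0.1174]
ee_rot: [-3.141, 0.0, 2.69]
wrist_force: [-0.2, -0.2, -0.5]
width: 0.0158
finger_force: 30.0
```

```bash
python3 - <<'E'
from h import *
st()
E
```

```text
t 4.05 p [506.48 267.67 117.4 ] rpy [-179.99    0.    154.1 ] F [-0.24 -0.16 -0.51] T [-0.04  -0.125 -0.008] w 15.8 ff 29.99840408563614 q [ 0.39  0.17  1.45 -0.    1.52 -0.73]
```

Request:
arm_command(
  targets=[0,0,0,0,0,-8,1,0,0,0,0,0,-25,1,0,0,0,0,0,-50,1,0,0,0,0,0,-80,1,0,0,0,0,0,-105,1,0,0,0,0,0,-110,1,0,0,0,0,0,-110,1,0,0,0,0,0,-110,1],
)

```text
time: 4.85
tool_pos: [0.5059, 0.2675, 0.2258]
ee_rot: [-3.14, -0.002, 2.69]
wrist_force: [-0.5, 0.1, -1.2]
width: 0.0159
finger_force: 30.0
```

```bash
python3 - <<'E'
from h import *
st(); snap('top','top2'); s=snap('side','side2')
a=s['color'][120:320,180:400,::-1]; cv2.imwrite('pics/c4.png',cv2.resize(a,None,fx=3,fy=3,interpolation=cv2.INTER_CUBIC))
Q=cloud(s).reshape(-1,3)*1000
for z0 in range(112,220,8):
    q=Q[(abs(Q[:,0]-506)<20)&(abs(Q[:,1]-268)<16)&(Q[:,2]>z0)&(Q[:,2]<z0+8)]
    if len(q)>2: print(z0,len(q),q.mean(0).round(1),np.percentile(q[:,0],[5,95]).round(1),np.percentile(q[:,1],[5,95]).round(1))
E
```

```text
t 4.85 p [505.91 267.55 225.8 ] rpy [-1.7989e+02 -1.0000e-01  1.5411e+02] F [-0.49  0.13 -1.24] T [ 0.047 -0.111  0.048] w 15.86 ff 29.99866247177124 q [ 0.39  0.14  1.28 -0.    1.73 -0.73]
120 8 [504.5 269.6 125.1] [502.6 506.2] [267. 272.]
128 10 [504.1 270.2 132.1] [502.2 506.3] [268.4 271.8]
136 10 [504.5 270.1 139.6] [502.6 506.2] [267.7 271.9]
144 14 [504.3 270.1 148.3] [502.4 506.5] [268.8 271.5]
152 10 [504.8 269.7 156.8] [502.8 506.6] [268.  271.1]
160 9 [504.3 269.5 164. ] [502.8 506.8] [267.9 271. ]
168 10 [504.8 270.3 171.6] [503.  506.7] [268.3 272.5]
176 12 [504.5 270.1 179.9] [503.  506.7] [268.8 271.8]
184 11 [505.1 269.9 187.7] [503.2 506.7] [267.9 271.8]
192 12 [505.  269.9 195.7] [503.2 506.9] [268.9 271.1]
200 13 [504.3 270.9 204.7] [500.5 508.4] [268.6 273.4]
208 24 [504.5 272.8 212.2] [498.3 510.6] [269.5 276.9]
216 45 [504.  273.3 220.3] [495.9 514. ] [266.7 277.6]
```

View pics/c4.png

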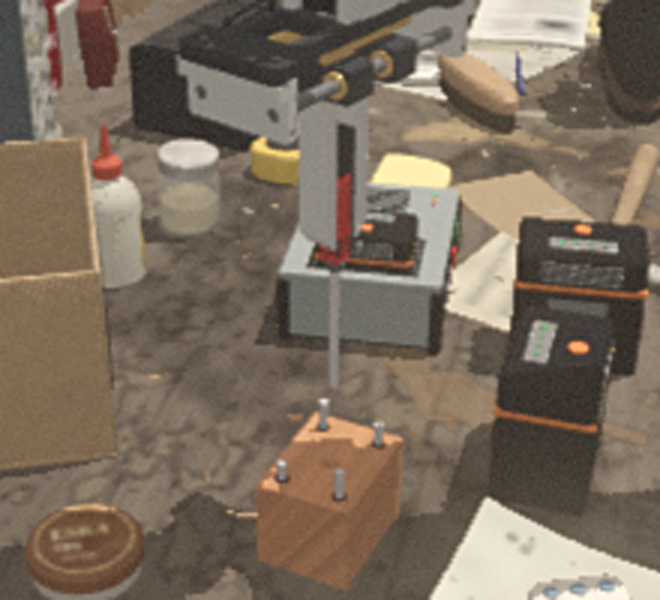

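Pin is held vertical, with its tip at about (333,385) in the crop and a lean of about 0.5°. Next: move above the slot.

```bash
python3 - <<'E'
from h import *
go(535.5,-52,224,182.5)
E
```

```text
row [ -0.13  -0.18 -28.39] [-166.31 -274.36    1.6 ]
```

Request:
arm_command(
  targets=[0,0,-28.4,-166,-274,0,1,0,0,-28.4,-166,-274,0,1,0,0,-28.4,-166,-274,0,1,0,0,-28.4,-166,-274,0,1,0,0,-28.4,-166,-274,0,1,0,0,-28.4,-166,-274,0,1,0,0,-28.4,-166,-274,0,1,0,0,-28.4,-166,-274,0,1,0,0,-28.4,-166,-274,0,1,0,0,-28.4,-166,-274,0,1,0,0,-28.4,-166,-274,0,1,0,0,-28.4,-166,-274,0,1],
)

```text
time: 6.15
tool_pos: [0.5362, -0.0499, 0.2275]
ee_rot: [3.142, 0.0, -3.096]
wrist_force: [-0.4, -0.3, -0.1]
width: 0.016
finger_force: 30.0
```

```bash
python3 - <<'E'
from h import *
st(); go(535.5,-52,179,182.5)
s=snap('side','side3')
Q=cloud(s).reshape(-1,3)*1000
for z0 in range(100,215,10):
    q=Q[(abs(Q[:,0]-535)<20)&(abs(Q[:,1]+52)<16)&(Q[:,2]>z0)&(Q[:,2]<z0+10)]
    if len(q)>2: print(z0,len(q),q.mean(0).round(1),np.percentile(q[:,0],[5,95]).round(1),np.percentile(q[:,1],[5,95]).round(1))
t=cloud(snap('top','top3')).reshape(-1,3)*1000
for n,Q in(('side',Q),('top',t)):
    q=Q[(abs(Q[:,0]-534)<60)&(abs(Q[:,1]+4)<45)&(Q[:,2]>86)&(Q[:,2]<100)]
    print(n,'bat',cv2.minAreaRect(q[:,:2].astype(np.float32)) if len(q)>9 else len(q))
E
```

```text
t 6.15 p [536.17 -49.94 227.47] rpy [ 180.      0.   -177.37] F [-0.38 -0.35 -0.12] T [ 0.051 -0.153 -0.007] w 15.97 ff 29.998660683631897 q [-0.2   0.06  1.36  0.    1.73 -1.81]
row [0.   0.   0.13] [ 0.77 -2.03 48.47]
120 6 [535.2 -49.7 126.3] [532.7 538. ] [-52.7 -46.2]
130 11 [535.3 -47.6 135.4] [532.6 537.8] [-49.8 -44.9]
140 11 [535.1 -47.1 146. ] [532.8 537.8] [-50.4 -43.2]
150 10 [535.6 -47.7 155.1] [533.1 538.3] [-49.4 -45.2]
160 6 [534.7 -47.6 164.5] [533.3 536.1] [-49.7 -45. ]
170 8 [534.7 -46.4 174.2] [533.2 536.2] [-48.8 -43.8]
180 8 [535.3 -48.2 183.9] [533.9 536.5] [-49.9 -46.7]
190 9 [535.4 -47.5 195.2] [534.1 536.7] [-49.9 -45.3]
200 10 [535.4 -46.4 206.5] [532.2 538.1] [-48.7 -44.8]
210 17 [534.4 -45.3 215. ] [529.3 540. ] [-48.9 -42.2]
side bat ((534.3341064453125, -1.3644390106201172), (77.90693664550781, 54.681854248046875), 3.4046077728271484)
top bat ((502.9306640625, -6.405508041381836), (16.219444274902344, 48.91552734375), 3.3017101287841797)
```

```bash
python3 - <<'E'
from h import *
for n in('side0','side3'):
    Q=cloud(load(n)).reshape(-1,3)*1000
    for nm,y0,z0,z1,hx in(('box',39,15,55,50),('bat',22,70,88,30)):
        q=Q[(abs(Q[:,0]-534)<hx)&(abs(Q[:,1]-y0)<9)&(Q[:,2]>z0)&(Q[:,2]<z1)]
        for _ in range(4):
            k=np.polyfit(q[:,0]-534,q[:,1],1); r=q[:,1]-np.polyval(k,q[:,0]-534); q=q[abs(r-np.median(r))<3]
        print(n,nm,len(q),'y at x=534',k[1].round(2),'yaw',np.degrees(np.arctan(k[0])).round(2),'std',r.std().round(2))
    q=Q[(Q[:,1]>-40)&(Q[:,1]<30)&(Q[:,2]>15)&(Q[:,2]<55)&(Q[:,0]<478)&(Q[:,0]>460)]; print(len(q))
E
```

```text
side0 box 528 y at x=534 37.93 yaw 2.75 std 1.39
side0 bat 150 y at x=534 20.81 yaw 3.15 std 1.5
35
side3 box 536 y at x=534 37.95 yaw 2.74 std 1.44
side3 bat 151 y at x=534 21.04 yaw 3.12 std 1.4
31
```

Request:
arm_command(
  targets=[0,0,0,0.6,-2.8,15,1,0,0,0,0.6,-2.8,35,1,0,0,0,0.6,-2.8,50,1,0,0,0,0.6,-2.8,53,1,0,0,0,0.6,-2.8,53,1,0,0,0,0.6,-2.8,53,1],
)

```text
time: 6.85
tool_pos: [0.5361, -0.0542, 0.1751]
ee_rot: [-3.141, 0.001, -3.098]
wrist_force: [0.3, 1.0, -0.1]
width: 0.0154
finger_force: 30.0
```

```bash
python3 - <<'E'
from h import *
st()
E
```

```text
t 6.85 p [536.09 -54.18 175.14] rpy [-1.7998e+02  7.0000e-02 -1.7749e+02] F [ 0.31  0.99 -0.07] T [ 0.042 -0.113  0.009] w 15.43 ff 29.99862313270569 q [-0.21  0.07  1.45 -0.    1.62 -1.82]
```

Request:
arm_command(
  targets=[0,0,0,0,0,0,1,0,0,0,0,0,0,1,0,0,0,0,0,0,1],
)

```text
time: 7.15
tool_pos: [0.536, -0.0541, 0.1751]
ee_rot: [-3.141, 0.001, -3.098]
wrist_force: [-0.2, 1.2, -1.0]
width: 0.0158
finger_force: 30.0
```

```bash
python3 - <<'E'
from h import *
st(); snap('side','side4'); st()
Q=cloud(load('side4')).reshape(-1,3)*1000
q=Q[(abs(Q[:,0]-535)<8)&(abs(Q[:,1]+50)<10)&(Q[:,2]>105)&(Q[:,2]<150)]
print(len(q),np.median(q,axis=0).round(1))
E
```

```text
t 7.15 p [536.03 -54.13 175.11] rpy [-1.7998e+02  7.0000e-02 -1.7749e+02] F [-0.25  1.16 -0.97] T [ 0.066 -0.143 -0.023] w 15.84 ff 29.99866247177124 q [-0.21  0.07  1.45 -0.    1.62 -1.82]
t 7.2 p [535.92 -54.09 174.93] rpy [-1.7998e+02  4.0000e-02 -1.7749e+02] F [ 0.34 -0.24 -0.44] T [ 0.049 -0.111  0.012] w 15.9 ff 29.998632967472076 q [-0.21  0.07  1.45 -0.    1.62 -1.82]
38 [535.  -52.7 122.6]
```

Request:
arm_command(
  targets=[0,0,0,0,1.5,0,1,0,0,0,0,1.5,0,1,0,0,0,0,1.5,4,1,0,0,0,0,1.5,6,1,0,0,0,0,1.5,7,1,0,0,0,0,1.5,7,1],
)

```text
time: 7.8
tool_pos: [0.5354, -0.0525, 0.167]
ee_rot: [3.141, -0.001, -3.098]
wrist_force: [0.6, 0.2, -0.7]
width: 0.0158
finger_force: 30.0
```

```bash
python3 - <<'E'
from h import *
st()
E
```

```text
t 7.8 p [535.45 -52.52 167.02] rpy [ 1.7999e+02 -4.0000e-02 -1.7749e+02] F [ 0.58  0.18 -0.68] T [-0.005 -0.085  0.024] w 15.85 ff 29.99866247177124 q [-0.2   0.07  1.46 -0.    1.61 -1.82]
```

Request:
arm_command(
  targets=[0,0,0,0,0,1.5,1,0,0,0,0,0,3,1,0,0,0,0,0,4,1,0,0,0,0,0,4,1],
)

```text
time: 8.2
tool_pos: [0.5355, -0.0525, 0.1632]
ee_rot: [3.142, -0.0, -3.098]
wrist_force: [-0.9, -0.4, -0.8]
width: 0.016
finger_force: 30.0
```

Request:
arm_command(
  targets=[0,0,0,0,0,2,1,0,0,0,0,0,4,1,0,0,0,0,0,6,1,0,0,0,0,0,8,1,0,0,0,0,0,8,1],
)

```text
time: 8.7
tool_pos: [0.5354, -0.0525, 0.155]
ee_rot: [3.141, -0.001, -3.098]
wrist_force: [0.1, 0.5, -0.0]
width: 0.0158
finger_force: 30.0
```

Request:
arm_command(
  targets=[0,0,0,0,0,2,1,0,0,0,0,0,4,1,0,0,0,0,0,5,1,0,0,0,0,0,5,1],
)

```text
time: 9.1
tool_pos: [0.5355, -0.0525, 0.1502]
ee_rot: [3.142, -0.0, -3.098]
wrist_force: [0.4, 0.0, -1.3]
width: 0.0158
finger_force: 30.0
```

Request:
arm_command(
  targets=[0,0,0,0,0,1,1,0,0,0,0,0,2,1,0,0,0,0,0,2.5,1,0,0,0,0,0,2.5,1],
)

```text
time: 9.5
tool_pos: [0.5356, -0.0525, 0.1479]
ee_rot: [-3.142, -0.0, -3.098]
wrist_force: [1.0, 0.6, -1.2]
width: 0.0157
finger_force: 30.0
```

Tip is at about 42.5 with no contact yet, so I'll keep feeling downwards.

Request:
arm_command(
  targets=[0,0,0,0,0,1,1,0,0,0,0,0,2,1,0,0,0,0,0,2.5,1,0,0,0,0,0,2.5,1],
)

```text
time: 9.9
tool_pos: [0.5356, -0.0525, 0.1454]
ee_rot: [-3.142, -0.0, -3.098]
wrist_force: [0.5, 0.5, -0.5]
width: 0.0157
finger_force: 30.0
```

Request:
arm_command(
  targets=[0,0,0,0,0,1,1,0,0,0,0,0,2,1,0,0,0,0,0,2.5,1,0,0,0,0,0,2.5,1],
)

```text
time: 10.3
tool_pos: [0.5358, -0.0528, 0.1437]
ee_rot: [-3.141, 0.001, -3.098]
wrist_force: [-1.7, 0.0, 3.5]
width: 0.0158
finger_force: 30.0
```

Contact at about 4 N. Now I'll press on in 1 mm steps.

Request:
arm_command(
  targets=[0,0,0,0,0,0.5,1,0,0,0,0,0,1,1,0,0,0,0,0,1,1],
)

```text
time: 10.6
tool_pos: [0.5359, -0.0529, 0.1429]
ee_rot: [-3.141, 0.001, -3.098]
wrist_force: [-1.2, -0.5, 5.3]
width: 0.0155
finger_force: 30.0
```

Request:
arm_command(
  targets=[0,0,0,0,0,0.5,1,0,0,0,0,0,1,1,0,0,0,0,0,1,1],
)

```text
time: 10.9
tool_pos: [0.5359, -0.0531, 0.142]
ee_rot: [-3.14, 0.001, -3.098]
wrist_force: [-1.6, -0.6, 6.1]
width: 0.0155
finger_force: 30.0
```

Request:
arm_command(
  targets=[0,0,0,0,0,0.5,1,0,0,0,0,0,1,1,0,0,0,0,0,1,1],
)

```text
time: 11.2
tool_pos: [0.5359, -0.0532, 0.141]
ee_rot: [-3.14, 0.001, -3.098]
wrist_force: [-0.9, -0.8, 5.2]
width: 0.016
finger_force: 30.0
```

```bash
cat >> h.py <<'E'
def bat(f):
    Q=cloud(snap('side',f)).reshape(-1,3)*1000
    q=Q[(abs(Q[:,0]-534)<25)&(abs(Q[:,1]+3)<18)&(Q[:,2]>80)&(Q[:,2]<125)]; print('bat top z',np.percentile(q[:,2],[10,50,90]).round(1),len(q))
E
python3 -c "
from h import *
st(); bat('s5')"
```

```text
t 11.2 p [535.87 -53.2  141.  ] rpy [-1.799e+02  6.000e-02 -1.775e+02] F [-0.89 -0.8   5.15] T [-0.24   0.38  -0.009] w 15.96 ff 29.99886989593506 q [-0.2   0.08  1.5  -0.    1.55 -1.82]
bat top z [93.3 94.7 95.7] 139
```

Request:
arm_command(
  targets=[0,0,0,0,0,0.4,1,0,0,0,0,0,0.8,1,0,0,0,0,0,0.8,1],
)

```text
time: 11.55
tool_pos: [0.5359, -0.0534, 0.1402]
ee_rot: [-3.14, 0.001, -3.098]
wrist_force: [-1.4, -2.0, 5.5]
width: 0.0158
finger_force: 30.0
```

```bash
python3 -c "
from h import *
st(); bat('s6')"
```

```text
t 11.55 p [535.89 -53.35 140.16] rpy [-1.7989e+02  6.0000e-02 -1.7751e+02] F [-1.45 -2.01  5.55] T [-0.349  0.346 -0.02 ] w 15.81 ff 29.99880015850067 q [-0.2   0.08  1.51 -0.    1.55 -1.82]
bat top z [93.3 94.7 95.9] 136
```

Request:
arm_command(
  targets=[0,0,0,0,0,0.4,1,0,0,0,0,0,0.8,1,0,0,0,0,0,0.8,1],
)

```text
time: 11.9
tool_pos: [0.5359, -0.0534, 0.1391]
ee_rot: [-3.14, 0.001, -3.098]
wrist_force: [-1.5, -2.0, 4.5]
width: 0.016
finger_force: 30.0
```

```bash
python3 -c "
from h import *
st(); bat('s7')"
```

```text
t 11.9 p [535.87 -53.41 139.11] rpy [-1.7988e+02  5.0000e-02 -1.7751e+02] F [-1.48 -2.05  4.54] T [-0.542  0.272  0.023] w 15.98 ff 29.998330771923065 q [-0.2   0.08  1.51 -0.    1.55 -1.82]
bat top z [94.1 95.3 96.8] 143
```

Request:
arm_command(
  targets=[0,0,0,0,0,0,1,0,0,0,0,0,0,1,0,0,0,0,0,0,1,0,0,0,0,0,0,1,0,0,0,0,0,0,1],
)

```text
time: 12.45
tool_pos: [0.5359, -0.0532, 0.1385]
ee_rot: [-3.14, 0.001, -3.098]
wrist_force: [-0.5, -5.5, 5.5]
width: 0.0159
finger_force: 30.0
```

```bash
python3 -c "
from h import *
st(); bat('s8')"
```

```text
t 12.45 p [535.86 -53.22 138.54] rpy [-1.7991e+02  3.0000e-02 -1.7751e+02] F [-0.5  -5.49  5.49] T [-1.239  0.169  0.023] w 15.93 ff 30.001240074634552 q [-0.2   0.08  1.51 -0.    1.55 -1.82]
bat top z [ 99.6 100.8 101.9] 139
```

The battery is rising. I'll hold here, easing the sideways load slightly.

Request:
arm_command(
  targets=[0,0,0,0,-0.5,0,1,0,0,0,0,-0.5,0,1,0,0,0,0,-0.5,0,1,0,0,0,0,-0.5,0,1],
)

```text
time: 12.9
tool_pos: [0.5358, -0.0533, 0.1385]
ee_rot: [-3.141, 0.0, -3.098]
wrist_force: [-0.0, -4.5, 4.2]
width: 0.0159
finger_force: 30.0
```

Request:
arm_command(
  targets=[0,0,0,0,0,0,1,0,0,0,0,0,0,1,0,0,0,0,0,0,1,0,0,0,0,0,0,1,0,0,0,0,0,0,1,0,0,0,0,0,0,1],
)

```text
time: 13.5
tool_pos: [0.5358, -0.0532, 0.1384]
ee_rot: [-3.141, 0.0, -3.098]
wrist_force: [-0.7, -5.5, 4.7]
width: 0.0155
finger_force: 30.0
```

```bash
python3 -c "
from h import *
st(); bat('s9')"
```

```text
t 13.5 p [535.77 -53.22 138.42] rpy [-1.7997e+02  1.0000e-02 -1.7750e+02] F [-0.67 -5.45  4.67] T [-1.448 -0.047  0.035] w 15.46 ff 30.003595054149628 q [-0.2   0.08  1.51 -0.    1.55 -1.82]
bat top z [106.7 107.9 109.2] 140
```

Battery is up, with its top at about 107. Now withdrawing the pin.

Request:
arm_command(
  targets=[0,0,0,0,0,-5,1,0,0,0,0,0,-12,1,0,0,0,0,0,-25,1,0,0,0,0,0,-50,1,0,0,0,0,0,-75,1,0,0,0,0,0,-95,1,0,0,0,0,0,-98,1,0,0,0,0,0,-98,1,0,0,0,0,0,-98,1],
)

```text
time: 14.45
tool_pos: [0.535, -0.0524, 0.2348]
ee_rot: [3.14, -0.003, -3.097]
wrist_force: [-0.1, -0.2, -0.8]
width: 0.0158
finger_force: 30.0
```

```bash
python3 - <<'E'
from h import *
st(); bat('s10'); go(506.5,267.7,226,154)
Q=cloud(load('s10')).reshape(-1,3)*1000
for z0 in range(115,215,12):
    q=Q[(abs(Q[:,0]-535)<20)&(abs(Q[:,1]+52)<16)&(Q[:,2]>z0)&(Q[:,2]<z0+12)]
    if len(q)>2: print(z0,len(q),q.mean(0).round(1))
E
```

```text
t 14.45 p [535.04 -52.43 234.82] rpy [ 1.7992e+02 -1.5000e-01 -1.7746e+02] F [-0.09 -0.16 -0.85] T [ 0.1   -0.159  0.065] w 15.81 ff 29.998632967472076 q [-0.2   0.06  1.34  0.    1.74 -1.82]
bat top z [106.4 107.9 108.9] 142
row [ 0.03 -0.19 28.53] [ 14.24 321.18   9.03]
127 5 [533.8 -49.1 135. ]
139 11 [534.  -51.4 144.8]
151 16 [534.  -51.8 157. ]
163 11 [534.3 -51.8 169.1]
175 15 [534.4 -51.1 180.7]
187 8 [533.6 -50.6 193.5]
199 10 [533.8 -50.1 205.2]
211 18 [533.9 -49.  218.4]
```

Request:
arm_command(
  targets=[0,0,28.5,14,321,0,1,0,0,28.5,14,321,0,1,0,0,28.5,14,321,0,1,0,0,28.5,14,321,0,1,0,0,28.5,14,321,4,1,0,0,28.5,14,321,4,1,0,0,28.5,14,321,8,1,0,0,28.5,14,321,8,1,0,0,28.5,14,321,8,1,0,0,28.5,14,321,8,1,0,0,28.5,14,321,8,1,0,0,28.5,14,321,8,1,0,0,28.5,14,321,8,1],
)

```text
time: 15.8
tool_pos: [0.508, 0.2661, 0.2286]
ee_rot: [3.141, 0.0, 2.686]
wrist_force: [0.1, -0.3, -0.8]
width: 0.0164
finger_force: 30.0
```

```bash
python3 - <<'E'
from h import *
st(); snap('side','s11'); go(506.5,267.7,182,154)
Q=cloud(load('s11')).reshape(-1,3)*1000
for z0 in range(110,215,12):
    q=Q[(abs(Q[:,0]-506)<20)&(abs(Q[:,1]-268)<16)&(Q[:,2]>z0)&(Q[:,2]<z0+12)]
    if len(q)>2: print(z0,len(q),q.mean(0).round(1))
s=load('s11');a=s['color'][180:320,230:350,::-1]; cv2.imwrite('pics/c5.png',cv2.resize(a,None,fx=4,fy=4,interpolation=cv2.INTER_CUBIC))
E
```

```text
t 15.8 p [507.96 266.14 228.63] rpy [1.7999e+02 2.0000e-02 1.5392e+02] F [ 0.1  -0.29 -0.84] T [ 0.015 -0.162  0.038] w 16.37 ff 29.998578429222107 q [ 0.38  0.14  1.27 -0.    1.73 -0.73]
row [ 0.01  0.02 -0.06] [ 1.89  0.6  46.59]
122 11 [506.4 268.1 129.4]
134 16 [506.6 268.7 139.8]
146 16 [506.8 269.  151.5]
158 17 [506.5 269.1 163.8]
170 16 [506.9 269.4 175.5]
182 19 [506.9 268.7 187.5]
194 17 [507.3 269.  200.1]
206 28 [506.7 271.1 213. ]
```

View pics/c5.png

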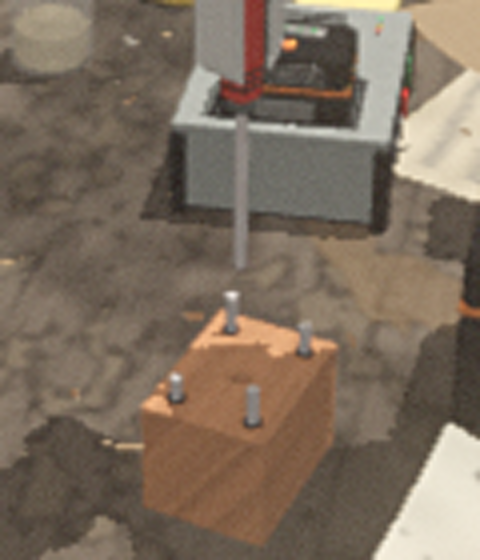

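The block's hole shows as a faint dark spot at crop (240,379), which is pixel (290,274.8).

```bash
python3 - <<'E'
from h import *
s=load('s11');o=s['T'][:3,3]
g=s['color'][266:284,278:302].astype(int).sum(2)//3; print(g[3:14,2:22])
for u,v in((290,274.75),(289.5,274.5)):
    d=s['T'][:3,:3]@np.array([(u-s['cx'])/s['fx'],(v-s['cy'])/s['fy'],1]); print((o+d*(.062-o[2])/d[2])*1000)
# seen tip ray: rod centre-line pixels at tip (240,265)->(290,246.3)
st(); go(505.8,267.6,182,154)
E
```

```text
[[116 115 115 113 113 109 113 116 117 117 119 117 114 115 118 119 118 122
  134 127]
 [120 112 108 113 112 112 115 116 118 118 112 112 116 118 116 116 115 119
  112 112]
 [115 107 113 113 114 111 117 118 117 114 119 113 120 117 120 119 118 115
  112 114]
 [113 113 111 114 118 117 114 113 116 113 111 116 113 118 118 118 117 116
  111 114]
 [109 112 110 113 113 113 109 112 109 103 107 107 113 112 116 120 120 114
  113 112]
 [113 111 111 113 114 116 109 103  94  98 104 102 100 112 117 117 110 115
  117 112]
 [111 111 113 115 120 118 114 112  97 100  98  99 102 113 114 113 111 115
  113 110]
 [113 118 115 117 114 123 117 112 119 118 116 119 135 139 126 115 113 107
  111 115]
 [111 112 113 117 119 115 109 115 119 120 117 125 151 151 144 119 112 112
  114 119]
 [113 114 120 117 117 111 117 117 121 121 116 116 130 134 124 109 109 112
  117 115]
 [115 121 115 115 119 118 118 114 117 118 112 114 124 130 127 114 112 113
  116 119]]
[505.07828274 271.93296525  62.        ]
[506.18298177 271.40128095  62.        ]
t 15.85 p [507.91 266.33 228.59] rpy [1.7999e+02 2.0000e-02 1.5394e+02] F [-0.07 -0.97 -1.1 ] T [-0.003 -0.124 -0.043] w 16.07 ff 29.998632967472076 q [ 0.38  0.14  1.27 -0.    1.73 -0.73]
row [ 0.01  0.02 -0.06] [ 2.47  0.2  46.59]
```

Request:
arm_command(
  targets=[0,0,0,2.4,0.6,12,1,0,0,0,2.4,0.6,30,1,0,0,0,2.4,0.6,48,1,0,0,0,2.4,0.6,54,1,0,0,0,2.4,0.6,54,1,0,0,0,2.4,0.6,54,1,0,0,0,2.4,0.6,54,1],
)

```text
time: 16.55
tool_pos: [0.5063, 0.2689, 0.1756]
ee_rot: [3.14, 0.001, 2.688]
wrist_force: [-0.7, -0.0, -1.2]
width: 0.016
finger_force: 30.0
```

```bash
python3 - <<'E'
from h import *
st(); go(506,267.9,164,154)
Q=cloud(snap('side','s12')).reshape(-1,3)*1000
q=Q[(abs(Q[:,0]-506)<9)&(abs(Q[:,1]-270)<9)&(Q[:,2]>82)&(Q[:,2]<150)]; print(len(q),np.median(q,axis=0))
E
```

```text
t 16.55 p [506.31 268.89 175.56] rpy [1.7991e+02 9.0000e-02 1.5401e+02] F [-0.69 -0.04 -1.16] T [ 0.027 -0.132  0.034] w 15.97 ff 29.998658001422882 q [ 0.39  0.14  1.37 -0.    1.63 -0.73]
row [0.09 0.09 0.01] [-0.13 -1.04 11.56]
90 [505.59283596 271.62728017 116.40180213]
```

Request:
arm_command(
  targets=[0,0,0,0,-0.8,3,1,0,0,0,0,-0.8,6,1,0,0,0,0,-0.8,9,1,0,0,0,0,-0.8,11,1,0,0,0,0,-0.8,11,1],
)

```text
time: 17.1
tool_pos: [0.5051, 0.2678, 0.1626]
ee_rot: [-3.141, -0.001, 2.688]
wrist_force: [0.5, 0.0, -1.1]
width: 0.0158
finger_force: 30.0
```

Request:
arm_command(
  targets=[0,0,0,0,0,2,1,0,0,0,0,0,4,1,0,0,0,0,0,4,1],
)

```text
time: 17.4
tool_pos: [0.5052, 0.2678, 0.1589]
ee_rot: [-3.141, -0.0, 2.688]
wrist_force: [-0.8, -0.1, -1.1]
width: 0.0162
finger_force: 30.0
```

Request:
arm_command(
  targets=[0,0,0,0,0,6,1,0,0,0,0,0,14,1,0,0,0,0,0,22,1,0,0,0,0,0,30,1,0,0,0,0,0,36,1,0,0,0,0,0,40,1,0,0,0,0,0,40,1],
)

```text
time: 18.1
tool_pos: [0.5049, 0.2677, 0.1184]
ee_rot: [-3.14, -0.001, 2.688]
wrist_force: [-0.7, -0.0, -0.9]
width: 0.0155
finger_force: 30.0
```

```bash
python3 - <<'E'
from h import *
st()
E
```

```text
t 18.1 p [504.94 267.72 118.37] rpy [-1.7993e+02 -6.0000e-02  1.5401e+02] F [-0.71 -0.02 -0.93] T [ 0.    -0.089 -0.066] w 15.48 ff 29.99865084886551 q [ 0.39  0.17  1.45 -0.    1.52 -0.73]
```

Request:
arm_command(
  targets=[0,0,0,0,0,0.8,1,0,0,0,0,0,0.8,1,0,0,0,0,0,0.8,-1,0,0,0,0,0,0.8,-1,0,0,0,0,0,0.8,-1,0,0,0,0,0,0.8,-1,0,0,0,0,0,0.8,-1,0,0,0,0,0,0.8,-1,0,0,0,0,0,-15,-1,0,0,0,0,0,-40,-1,0,0,0,0,0,-75,-1,0,0,0,0,0,-105,-1,0,0,0,0,0,-105,-1,0,0,0,0,0,-105,-1],
)

```text
time: 19.5
tool_pos: [0.5057, 0.268, 0.2248]
ee_rot: [3.141, 0.001, 2.688]
wrist_force: [0.4, 0.3, -0.4]
width: 0.0938
finger_force: 0.0
```

```bash
python3 - <<'E'
from h import *
st(); s=snap('side','s13'); t=snap('top','t13')
Q=cloud(s).reshape(-1,3)*1000
for z0 in range(74,170,12):
    q=Q[(abs(Q[:,0]-506)<15)&(abs(Q[:,1]-268)<16)&(Q[:,2]>z0)&(Q[:,2]<z0+12)]
    if len(q)>2: print(z0,len(q),q.mean(0).round(1),q[:,2].max())
def fit(Q,nm,x0,y0,z0,z1,hx):
    q=Q[(abs(Q[:,0]-x0)<hx)&(abs(Q[:,1]-y0)<9)&(Q[:,2]>z0)&(Q[:,2]<z1)]
    for _ in range(4):
        k=np.polyfit(q[:,0]-x0,q[:,1],1); r=q[:,1]-np.polyval(k,q[:,0]-x0); q=q[abs(r-np.median(r))<3]
    print(nm,k[1].round(2),np.degrees(np.arctan(k[0])).round(2))
fit(Q,'bat face',534,22,72,102,30)
q=Q[(abs(Q[:,0]-534)<50)&(abs(Q[:,1]+4)<35)&(Q[:,2]>104)&(Q[:,2]<112)]; print('side bat',cv2.minAreaRect(q[:,:2].astype(np.float32)))
q=Q[(abs(Q[:,0]-534)<50)&(abs(Q[:,1]-22)<9)&(Q[:,2]>70)&(Q[:,2]<104)];print('x ext',np.percentile(q[:,0],[1,99]))
# where the gripper would be, approach
go(534,-4.5,200,2.8); go(534,-4.5,200,182.8)
E
```

```text
t 19.5 p [505.68 268.02 224.84] rpy [1.7994e+02 7.0000e-02 1.5401e+02] F [ 0.37  0.32 -0.4 ] T [ 0.001 -0.155 -0.022] w 93.76 ff 0.0 q [ 0.39  0.13  1.28 -0.    1.72 -0.73]
74 14 [508.  268.2  80.1] 84.04311652727425
86 16 [508.5 268.3  92. ] 97.34967514009035
98 30 [509.2 270.2 105. ] 109.99008977538027
110 59 [509.4 270.4 115.9] 121.9751875750455
122 57 [509.5 269.9 127.9] 133.64800933668002
134 54 [510.8 270.2 140.1] 145.75277681854809
146 63 [511.1 269.3 152.3] 157.92007323699315
158 35 [512.3 265.8 160.7] 163.86727215974278
bat face 21.99 3.35
side bat ((534.1945190429688, -1.6986255645751953), (77.15211486816406, 53.66851043701172), 0.6969282031059265)
x ext [495.23191209 571.56307844]
row [-2.0000e-01  1.4000e-01  1.5121e+02] [-145.65 -231.7    22.65]
row [ -0.11  -0.15 -28.79] [-145.65 -231.7    22.65]
```

Pin is home with a slight lean. Next, the battery.

Request:
arm_command(
  targets=[0,0,-28.8,-145.5,-231.7,0,-1,0,0,-28.8,-145.5,-231.7,0,-1,0,0,-28.8,-145.5,-231.7,0,-1,0,0,-28.8,-145.5,-231.7,0,-1,0,0,-28.8,-145.5,-231.7,10,-1,0,0,-28.8,-145.5,-231.7,40,-1,0,0,-28.8,-145.5,-231.7,60,-1,0,0,-28.8,-145.5,-231.7,80,-1,0,0,-28.8,-145.5,-231.7,90,-1,0,0,-28.8,-145.5,-231.7,90,-1,0,0,-28.8,-145.5,-231.7,90,-1,0,0,-28.8,-145.5,-231.7,90,-1],
)

```text
time: 20.8
tool_pos: [0.5354, -0.0039, 0.1356]
ee_rot: [-3.141, 0.002, -3.092]
wrist_force: [0.0, 0.5, 0.1]
width: 0.0938
finger_force: 0.0
```

```bash
python3 - <<'E'
from h import *
st(); go(534.3,-4.2,75,182.8)
E
```

```text
t 20.8 p [535.37  -3.86 135.6 ] rpy [-1.7997e+02  1.2000e-01 -1.7715e+02] F [0.03 0.49 0.1 ] T [ 0.068 -0.142  0.015] w 93.77 ff 0.0 q [-0.11  0.08  1.52 -0.    1.54 -1.73]
row [-0.03  0.12  0.05] [ 1.21 -0.26 60.6 ]
```

Request:
arm_command(
  targets=[0,0,0,1,-0.3,15,-1,0,0,0,1,-0.3,35,-1,0,0,0,1,-0.3,55,-1,0,0,0,1,-0.3,60.5,-1,0,0,0,1,-0.3,60.5,0,0,0,0,1,-0.3,60.5,0.1,0,0,0,1,-0.3,60.5,1,0,0,0,1,-0.3,60.5,1,0,0,0,1,-0.3,60.5,1,0,0,0,1,-0.3,60.5,1,0,0,0,1,-0.3,60.5,1],
)

```text
time: 21.9
tool_pos: [0.534, -0.0037, 0.0746]
ee_rot: [3.14, 0.001, -3.092]
wrist_force: [-0.2, 3.5, 2.7]
width: 0.0516
finger_force: 30.0
```

```bash
python3 - <<'E'
from h import *
st()
E
```

```text
t 21.9 p [534.02  -3.69  74.56] rpy [ 1.7992e+02  7.0000e-02 -1.7718e+02] F [-0.25  3.47  2.74] T [ 0.619 -0.076 -0.059] w 51.62 ff 29.989947974681854 q [-0.11  0.11  1.6   0.    1.42 -1.73]
```

Request:
arm_command(
  targets=[0,0,0,0,0.7,-1,1,0,0,0,0,0.7,-4,1,0,0,0,0,0.7,-8,1,0,0,0,0,0.7,-12,1],
)

```text
time: 22.3
tool_pos: [0.5329, -0.0037, 0.0842]
ee_rot: [3.141, -0.002, -3.093]
wrist_force: [2.6, 1.7, -11.9]
width: 0.0519
finger_force: 30.0
```

```bash
python3 - <<'E'
from h import *
st()
E
```

```text
t 22.3 p [532.9   -3.7   84.17] rpy [ 1.7997e+02 -1.4000e-01 -1.7719e+02] F [  2.64   1.74 -11.88] T [ 0.363 -0.935 -0.021] w 51.95 ff 29.977262690663338 q [-0.11  0.11  1.59  0.    1.44 -1.73]
```

Request:
arm_command(
  targets=[0,0,0,-0.8,0.4,0,1,0,0,0,-0.8,0.4,0,1,0,0,0,-0.8,0.4,-4,1,0,0,0,-0.8,0.4,-8,1],
)

```text
time: 22.7
tool_pos: [0.5334, -0.0036, 0.0934]
ee_rot: [-3.141, -0.003, -3.093]
wrist_force: [0.2, -0.1, -9.1]
width: 0.0519
finger_force: 30.0
```

```bash
python3 - <<'E'
from h import *
st(); 
s=snap('side','s14'); Q=cloud(s).reshape(-1,3)*1000
q=Q[(abs(Q[:,0]-534)<38)&(abs(Q[:,1]+3)<22)&(Q[:,2]>95)&(Q[:,2]<135)]
a=s['color'].reshape(-1,3)[(abs(Q[:,0]-534)<38)&(abs(Q[:,1]-22)<12)&(Q[:,2]>66)&(Q[:,2]<135)]
h=Q[(abs(Q[:,0]-534)<38)&(abs(Q[:,1]-22)<12)&(Q[:,2]>66)&(Q[:,2]<135)]
o=(a[:,0]>a[:,2].astype(int)+60); print('orange band z',h[o][:,2].mean() if o.any() else None)
print(np.percentile(h[:,2],[50,90,97]))
E
```

```text
t 22.7 p [533.36  -3.61  93.4 ] rpy [-1.7998e+02 -1.6000e-01 -1.7720e+02] F [ 0.18 -0.12 -9.07] T [-0.056  0.018  0.036] w 51.95 ff 29.977546837180853 q [-0.11  0.1   1.58 -0.    1.46 -1.73]
orange band z 104.37940120041637
[ 97.84042116 124.73633454 127.17342361]
```

Request:
arm_command(
  targets=[0,0,0,0,0,-6,1,0,0,0,0,0,-14,1,0,0,0,0,0,-24,1,0,0,0,0,0,-40,1,0,0,0,0,0,-60,1,0,0,0,0,0,-65,1,0,0,0,0,0,-65,1],
)

```text
time: 23.45
tool_pos: [0.5359, -0.0034, 0.1617]
ee_rot: [-3.141, 0.006, -3.093]
wrist_force: [-1.2, -0.5, -2.5]
width: 0.052
finger_force: 30.0
```

```bash
python3 - <<'E'
from h import *
st(); 
for n in('side0','s13','top0'):
    s=load(n); C=s['color'].astype(int); P=cloud(s)*1000
    m=(C[...,0]>150)&(C[...,1]>140)&(C[...,2]<C[...,1]-40)&(abs(P[...,0]-536)<70)&(abs(P[...,1]+257)<80)&(P[...,2]>6)&(P[...,2]<22)
    p=P[m]; print(n,m.sum(),p.mean(0).round(1),np.percentile(p,[2,98],axis=0).round(1).tolist(),cv2.minAreaRect(p[:,:2].astype(np.float32)))
    if n=='top0':
        # yaw from edge directions: min-area on trimmed
        for t in range(-12,13,3):
            a=np.radians(t); u=p[:,0]*np.cos(a)+p[:,1]*np.sin(a); w=-p[:,0]*np.sin(a)+p[:,1]*np.cos(a); print(t,np.ptp(np.percentile(u,[3,97])).round(1),np.ptp(np.percentile(w,[3,97])).round(1))
go(536,-257,158,180)
E
```

```text
t 23.45 p [535.92  -3.41 161.71] rpy [-179.95    0.32 -177.19] F [-1.16 -0.48 -2.46] T [ 0.092 -0.179 -0.059] w 52.04 ff 29.984507504850626 q [-0.11  0.06  1.48  0.    1.59 -1.73]
side0 218 [ 538.5 -270.4   14.9] [[501.4, -305.1, 12.5], [572.0, -239.8, 17.5]] ((536.0833129882812, -272.18072509765625), (73.63739013671875, 73.84827423095703), 86.99234008789062)
s13 129 [ 523.6 -270.4   14.9] [[500.3, -303.0, 11.9], [545.1, -242.4, 17.3]] ((522.1664428710938, -273.8740234375), (44.62077713012695, 69.69801330566406), 5.783232688903809)
top0 869 [ 535.6 -256.3   13.2] [[501.5, -305.4, 8.4], [570.4, -207.4, 18.3]] ((536.0291137695312, -256.95526123046875), (97.96367645263672, 97.50281524658203), 67.84881591796875)
-12 73.5 90.2
-9 71.6 91.5
-6 70.6 92.0
-3 69.4 93.8
0 68.4 94.8
3 67.4 95.8
6 68.5 96.6
9 69.3 97.6
12 70.2 98.4
row [-0.04  0.32  2.81] [  12.38 -253.28    3.85]
```

Request:
arm_command(
  targets=[0,0,0,1,-25,0,1,0,0,0,4,-65,0,1,0,0,0,6,-110,0,1,0,0,0,8,-155,0,1,0,0,0,10,-200,0,1,0,0,0,12,-235,0,1,0,0,0,12.3,-252.3,0,1,0,0,0,12.3,-252.3,0,1,0,0,0,12.3,-252.3,0,1,0,0,0,12.3,-252.3,0,1],
)

```text
time: 24.45
tool_pos: [0.5347, -0.2542, 0.1587]
ee_rot: [3.141, -0.0, -3.091]
wrist_force: [-0.0, -0.2, -2.8]
width: 0.0518
finger_force: 30.0
```

```bash
python3 - <<'E'
from h import *
st(); go(536,-256.3,70,182.8)
s=snap('side','s15'); Q=cloud(s).reshape(-1,3)*1000
q=Q[(abs(Q[:,0]-536)<37)&(abs(Q[:,1]+228)<15)&(Q[:,2]>60)&(Q[:,2]<215)]
print('face',np.percentile(q[:,2],[1,5,95,99]),np.median(q[:,1]),np.percentile(q[:,0],[2,98]), 'tilt',np.polyfit(q[:,2],q[:,1],1))
E
```

```text
t 24.45 p [ 534.68 -254.18  158.75] rpy [ 1.7994e+02 -1.0000e-02 -1.7708e+02] F [-0.02 -0.21 -2.82] T [ 0.034 -0.121  0.023] w 51.8 ff 29.98446598649025 q [-0.54  0.19  1.34  0.    1.61 -2.16]
row [ 0.06 -0.01  0.12] [-1.23 -2.27 88.75]
face [114.07170729 117.67280387 197.78190914 212.00126702] -228.3039431273586 [500.40779101 570.80853567] tilt [ 7.44108081e-02 -2.38900744e+02]
```

Request:
arm_command(
  targets=[0,0,0,-1,-2,15,1,0,0,0,-1,-2,35,1,0,0,0,-1,-2,55,1,0,0,0,-1,-2,72,1,0,0,0,-1,-2,84,1,0,0,0,-1,-2,88,1,0,0,0,-1,-2,88,1,0,0,0,-1,-2,88,1],
)

```text
time: 25.3
tool_pos: [0.5362, -0.2581, 0.0718]
ee_rot: [-3.141, 0.001, -3.092]
wrist_force: [-0.1, -0.9, -2.5]
width: 0.0517
finger_force: 30.0
```

```bash
python3 - <<'E'
from h import *
st()
s=snap('side','s16'); P=cloud(s); a=s['color'][130:230,240:400,::-1]; cv2.imwrite('pics/c6.png',cv2.resize(a,None,fx=5,fy=5,interpolation=cv2.INTER_CUBIC))
E
```

```text
t 25.3 p [ 536.2  -258.09   71.8 ] rpy [-1.7994e+02  8.0000e-02 -1.7718e+02] F [-0.06 -0.89 -2.55] T [ 0.073 -0.127 -0.084] w 51.69 ff 29.984507896006107 q [-0.54  0.25  1.46 -0.    1.44 -2.16]
```

View pics/c6.png

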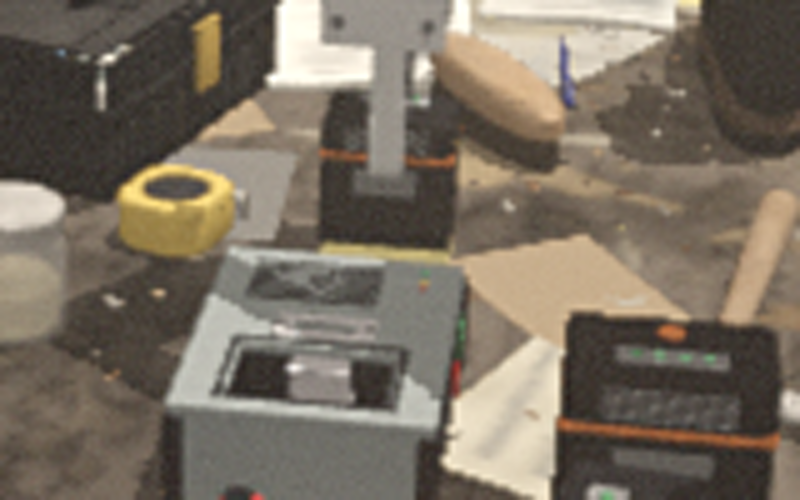

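The battery hangs just over the pad and lines up with it: battery columns 320–455, pad the same. Lowering gently.

Request:
arm_command(
  targets=[0,0,0,0,0,2,1,0,0,0,0,0,4,1,0,0,0,0,0,6,1,0,0,0,0,0,7,1,0,0,0,0,0,7,1],
)

```text
time: 25.85
tool_pos: [0.5354, -0.2578, 0.0635]
ee_rot: [3.141, -0.001, -3.093]
wrist_force: [0.5, 0.0, -3.4]
width: 0.052
finger_force: 30.0
```

Request:
arm_command(
  targets=[0,0,0,0,0,0.7,1,0,0,0,0,0,1.4,1,0,0,0,0,0,1.4,1],
)

```text
time: 26.15
tool_pos: [0.5355, -0.2578, 0.0624]
ee_rot: [3.142, -0.0, -3.093]
wrist_force: [0.2, 0.6, -3.0]
width: 0.0517
finger_force: 30.0
```

Request:
arm_command(
  targets=[0,0,0,0,0,0.6,1,0,0,0,0,0,1.2,1,0,0,0,0,0,1.2,1],
)

```text
time: 26.45
tool_pos: [0.5356, -0.2579, 0.0617]
ee_rot: [-3.141, 0.0, -3.093]
wrist_force: [-1.3, -0.5, -1.6]
width: 0.0516
finger_force: 30.0
```

Request:
arm_command(
  targets=[0,0,0,0,0,0.6,1,0,0,0,0,0,1.2,1,0,0,0,0,0,1.2,1],
)

```text
time: 26.75
tool_pos: [0.5357, -0.2579, 0.0616]
ee_rot: [-3.141, 0.001, -3.093]
wrist_force: [-2.3, 1.5, 4.0]
width: 0.0517
finger_force: 30.0
```

Contact: +4 N. Release and retreat straight up.

Request:
arm_command(
  targets=[0,0,0,0,0,-0.6,1,0,0,0,0,0,-0.6,0,0,0,0,0,0,-0.6,-0.5,0,0,0,0,0,-0.6,-1,0,0,0,0,0,-0.6,-1,0,0,0,0,0,-0.6,-1,0,0,0,0,0,-0.6,-1,0,0,0,0,0,-15,-1,0,0,0,0,0,-40,-1,0,0,0,0,0,-80,-1,0,0,0,0,0,-120,-1,0,0,0,0,0,-140,-1,0,0,0,0,0,-140,-1,0,0,0,0,0,-140,-1,0,0,0,0,0,-140,-1],
)

```text
time: 28.25
tool_pos: [0.5347, -0.2574, 0.198]
ee_rot: [3.14, -0.003, -3.093]
wrist_force: [0.3, 0.2, -0.9]
width: 0.0942
finger_force: 0.0
```

```bash
python3 - <<'E'
from h import *
st(); s=snap('side','s17'); a=s['color'][130:320,180:420,::-1]; cv2.imwrite('pics/c7.png',cv2.resize(a,None,fx=3.1,fy=3.1,interpolation=cv2.INTER_CUBIC))
Q=cloud(s).reshape(-1,3)*1000
q=Q[(abs(Q[:,0]-536)<35)&(abs(Q[:,1]+257)<24)&(Q[:,2]>60)&(Q[:,2]<120)]
print(len(q),'top plane',np.linalg.lstsq(np.c_[q[:,0]-536,q[:,1]+257,np.ones(len(q))],q[:,2],rcond=None)[0],cv2.minAreaRect(q[:,:2].astype(np.float32)))
E
```

```text
t 28.25 p [ 534.71 -257.39  197.97] rpy [ 1.7989e+02 -1.7000e-01 -1.7719e+02] F [ 0.27  0.18 -0.85] T [ 0.033 -0.157 -0.018] w 94.21 ff 0.0 q [-0.54  0.19  1.27 -0.    1.68 -2.16]
264 top plane [ 1.40912114e-02 -4.43547048e-01  9.17302943e+01] ((535.997802734375, -256.7505187988281), (69.66539001464844, 47.665504455566406), 0.2227473109960556)
```

View pics/c7.png

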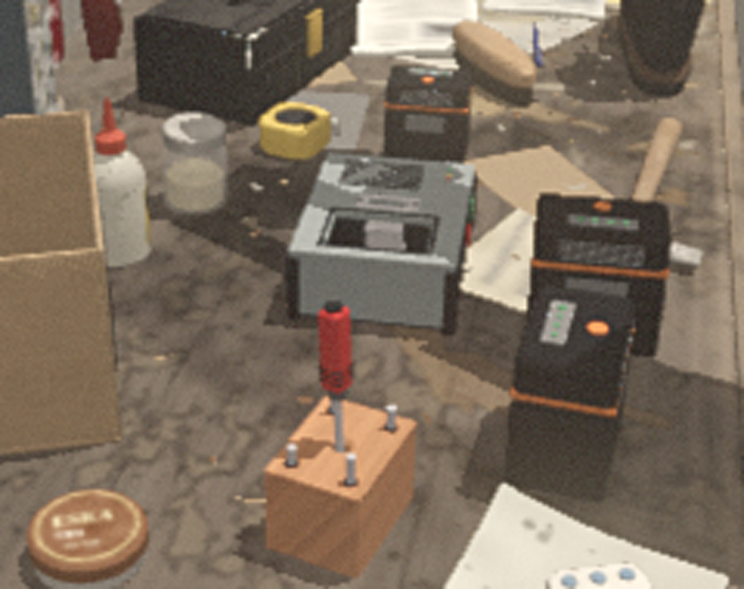

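The battery stands upright on the pad at crop (428,110), the pin is back in its block at (337,350), and the bystanders haven't moved. One numeric check of how level the top is, then I'll hand in.

```bash
python3 - <<'E'
from h import *
Q=cloud(load('s17')).reshape(-1,3)*1000
q=Q[(abs(Q[:,0]-536)<35)&(Q[:,1]<-238)&(Q[:,1]>-278)&(Q[:,2]>84)&(Q[:,2]<104)]
k=np.linalg.lstsq(np.c_[q[:,0]-536,q[:,1]+257,np.ones(len(q))],q[:,2],rcond=None)[0]; print(len(q),k)
if abs(k[0])<.08 and abs(k[1])<.08: print(robot.close_job())
E
```

```text
129 [ 4.38260505e-03 -9.50301379e-03  9.50035464e+01]
the job is handed in; nothing more can be done
None
```

The job is handed in at about 28 s of the 72 s allowed: the latch was released at about 6 N, the pin is back in its hole with a 2–3° lean, and the battery stands level on the foam pad.

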